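# Let the bench lift down to the packing platform by its pawl

## Task

The deck of the bench lift is held up by its ratchet. Press the pawl's thumb tab down so that the hook lifts clear of the toothed wheel, hold it there while the drum turns back and the deck sinks, and let the pawl drop again in time for it to catch the wheel on the tooth that brings the deck most nearly level with the plywood platform beside it. Feel for the tab and press with no more than 20 N, and do not disturb the other things on the bench.

Things in the scene. Friction and masses are not known exactly. Their poses are not given: they have to be found in the camera images.
- lift: Grey bench lift, fixed; base plate 220 (x) x 540 (y) x 12 mm. Origin on the bench under the axle; x along the axle, away from the robot; y along the lift towards the thumb tab; z up. From +y to -y: thumb tab, ratchet wheel and drum, two guide posts at y = -60 mm (238 mm tall with cross-bar), the deck with two computers clamped on it, a fixed plywood platform of adjustable height.
- axle_nominal (a point): Drawing position of the ratchet wheel's centre: lift frame (42, 0, 130) mm. Wheel 96 mm across, 12 teeth, 12 mm thick, on the axle's far end. The drum's cogs drive a rack on the deck; the deck's weight turns the drum back whenever the pawl is off, damped to 0.15-0.28 rad/s (4-7 mm/s of deck). A hand crank on the axle's end near the robot (x -140 to -76 mm, radius 77 mm) turns with it.
- thumb_nominal (a point): Drawing position of the top of the pawl's thumb tab: lift frame (42, 125, 170) mm. Tab: steel roll, 30 mm long along x, 20 mm across, true to the drawing in x and y; its crown is pressed. Axle and pawl form a head set higher or lower on the frame, so its real height is up to 17 mm above or below this point and is not measured: find it by feel. Free above; 50 mm free beside it towards +x and +y.
- pawl_pivot_nominal (a point): Drawing position of the pawl's pivot: lift frame (42, 70, 164) mm. The pawl is a steel rocker: its hook end catches the top of the wheel, its tab end points to +y. Pressing the tab straight down with closed fingertips lifts the hook; a spring (2 to 4 N at the tab) returns it. Drawing the hook out under load takes 5 to 14 N; the force drops to 2 to 4 N as it comes clear.
- stud_nominal (a point): Drawing position of the top of the rubber stud under the tab: lift frame (42, 125, 140) mm. From rest the tab travels 8 to 10 mm until the hook is clear and 1 to 2 mm more until it meets the stud, which is stiff (8 N per mm). Hook clear, 2 to 13 N on the tab hold it well; above 20 N the pawl is strained.
- drum (a joint): Angle of drum and wheel, rad; grows as the drum turns back and the deck sinks (25 mm per rad). A tooth is 0.524 rad, 13.1 mm of deck. It starts caught on a tooth. With the tab let go the drum rolls on to the next tooth and is caught there, so let go about half a tooth before the wanted one. It cannot go back up by itself.
- deck_edge (a point): Middle of the top of the deck's outer edge, facing the platform. Deck: aluminium plate 200 x 170 x 10 mm that rides up and down with the rack, two black computers (178 x 145 x 34 mm) stacked on it. It starts 22 to 56 mm above the platform.
- platform_top (a point): Top of the fixed plywood platform (200 x 120 mm, set to 53 to 83 mm above the bench, different each time), middle of its edge towards the deck, 18 mm from the deck's edge.
- power_brick: black power supply block, 100 x 45 x 28 mm, lying on the lift's plywood platform; a bystander. Origin: centre of its underside, x along its length
- tape_roll: cardboard-brown ring (tape core), 90 mm across, 25 mm high, lying flat near the thumb tab; a bystander. Origin: centre of its underside
- screwdriver: screwdriver lying on the bench beyond the lift; a bystander. Origin: middle of its underside, x along it towards the tip
- screw_jar: lidded jar, 60 mm across, 75 mm tall, on the bench left of the lift; a bystander. Origin: centre of its underside
- cleaner: bottle of cleaner, 70 mm across, 190 mm tall, on the left of the bench; a bystander. Origin: centre of its underside
- drive: flat metal storage drive, 70 x 100 x 10 mm, on the bench beyond the lift's deck; a bystander. Origin: centre of its underside

How it is judged:
By the outcome, as a careful person would: the job done as asked, in the order asked, and still so for the second after the job is handed in, with the robot touching nothing.
It also fails if it takes over 72 s, if anything falls off the work surface, if the arm or the gripper's body presses on something with over 40 N, if the wrist force passes 120 N, or if a joint passes its speed limit or range.

## Robot

A 6-joint arm with a two-finger parallel gripper is mounted at the origin on the work surface. World frame = base frame: x ahead of the robot, y to its left, z up, the work surface at z = 0. Lengths are in m, angles in rad, forces in N, time in s.
With the tool pointing down it reaches from about 0.25 to 0.725 m from the base axis. Payload 4 kg.
Tool frame: the origin (TCP) lies on the centre line of the jaws, within the pads' length; the fingertips stand 17 mm ahead of it and the grasp point (between the pads) lies 2 mm behind it; z points along the fingers, y is the line along which they close (so a half turn about z gives the same grasp; the last joint's range is limited). The gripper opens to 85 mm and grips with 20 to 120 N. Pads are 22 mm wide; open, the fingers measure 114 mm over their backs; the gripper's body (76 mm by 85 mm) begins 54 mm behind the grasp point. The pads swing forward as they close: fully open they stand 13 mm farther back than shut.
Start: joints at [1.11, 0.241, 0.005, 1.335, 0, 1.571], TCP at [0.222, 0.448, 0.248] pointing down, gripper open.
Joint ranges: [-2.72, 2.72], [-1.05, 1.87], [-1.09, 1.28], [-1.99, 2.15], [-1.42, 1.44], [-3.14, 3.14]. Speed limits (rad/s): [2.79, 2.79, 3.14, 3.14, 3.14, 3.14].

## Interface

Orientations are given as a unit quaternion [x, y, z, w].
In Python, from workcell import bot, camera, get_calibration gives the robot as it stands.
- The arm moves only by the tool apply_moves, never from a script. Its argument "steps" is a list of rows, each a list of 3 entries, a list of its own where there are three numbers: the shift along the tool's x, y, z as a fraction of full scale, then the turn, a rotation vector about the tool's x, y, z as a fraction of full scale, then the opening, from 0 (shut) to 1 (fully open). A call has exactly 8 rows; each row shifts and turns the commanded pose from where the row before left it, along the tool's axes as they then stand; what a row does not reach is not made up. Full scale, the value 1, is 20 cm for a shift and pi rad for a turn. A row lasts 1/12 s, in which the tool goes at most 41.7 mm and 7.16 degrees, less where a joint would pass 70% of its speed; a pose out of reach is approached as far as the arm can. A call with a number of a shift or a turn outside -1 to 1 is refused whole. A call with a gripper value outside its range is refused whole. The fingers move at their own pace and stop on an object; the grip force is fixed at half the most. Time passes only in rows, so rows that do not move let the fingers close, or fill a call up. It gives the time, the measured TCP pose, the force, the opening and the grip force at its end, in the units of the state.
- bot.get_obs(): the state, without advancing time (a new reading comes with each control period).
- camera(name): name is "scene" or "top" or "wrist"; returns (picture, depth): 384x512x3 uint8, red, green, blue; 384x512 float32, m along the optical axis (not along the pixel's ray), 0 where there is no reading.
- get_calibration(name): a dict with "fov_y" (degrees; the focal length in pixels is half the picture's height over the tangent of half this angle, whatever the lens; pixels are square), "cx", "cy" (the principal point, pixels), "rvec" (rotation vector, rad) and "tvec" (3), from world to camera coordinates, as OpenCV has them. Camera axes: x right, y down, z forward; pixel columns grow to the right and rows downward; lengths in m; the calibration is good to about 2 mm. A picture is of the moment at which its call begins: read the wrist's pose just before it. get_calibration takes no time and is no camera call; for the wrist camera it gives the pose at the moment of the call.
- bot.job_done(): hands the job in; it is judged then, once.
The state is a dict: "clock": time; "joint_pos": joint angles; "joint_vel": joint speeds; "tau": joint torques, N m; "eef_pos": TCP position; "tool_rot": TCP orientation; "ft_force": force on the tool from outside, world axes, zero at the start; "ft_torque": the same for the moment, N m; "grip_width": finger opening in m; "grasp_force": force on a finger pad.
Only numpy, scipy, OpenCV 4.12 (cv2) and the standard library are available. Lean on these libraries where they do the work, as an engineer would, in place of code of your own. Each camera call takes 0.05 s, during which the arm holds its last target. There are 200 camera calls.

## Working session

There is one attempt and no reset: what is moved stays moved. The work goes in short steps, Python scripts to look and compute and a tool call to move; the robot and the scene stay as the last step left them, time stands still between calls to the robot, and variables do not carry over. Pictures are saved under pics/ and viewed, at most 10 in all, crops included, and the job is handed in when it is done.

Besides the shell and the picture viewer there is one more tool, called after ">>>" as name([rows], argument=value, ...), one row to a line, values as JSON. apply_moves: Moves the arm, as the interface text tells. Its arguments: {"type":"object","properties":{"steps":{"type":"array"}},"required":["steps"]}

```bash
mkdir -p pics; ls; cat > h.py <<'E'
import numpy as np, cv2
from workcell import bot, camera, get_calibration
def cal(n):
    c=get_calibration(n); f=192/np.tan(np.radians(c["fov_y"])/2)
    return f,c["cx"],c["cy"],cv2.Rodrigues(np.array(c["rvec"],float))[0],np.array(c["tvec"],float)
def pts(n,depth):
    f,cx,cy,R,t=cal(n); v,u=np.mgrid[:384,:512]
    P=np.dstack([(u-cx)/f*depth,(v-cy)/f*depth,depth])
    return (P-t)@R
def proj(n,p):
    f,cx,cy,R,t=cal(n); q=R@np.array(p)+t
    return f*q[0]/q[2]+cx,f*q[1]/q[2]+cy
def shot(n,tag):
    im,d=camera(n); cv2.imwrite(f"pics/{tag}.png",cv2.resize(im[:,:,::-1],(800,600))); np.savez(f"{tag}.npz",im=im,d=d)
    return im,d
E
python3 - <<'E'
from h import *
for n in("scene","top"):
    im,d=shot(n,n); f,cx,cy,R,t=cal(n); print(n,f,cx,cy,-R.T@t,R[2],(d>0).mean(), get_calibration(n))
o=bot.get_obs(); print(o)
E
```

```text
pics
scene 365.26787366624114 255.66977469515774 191.5272721495921 [0.85332066 0.56702414 1.03334345] [-0.29752245 -0.46679204 -0.83281786] 0.9958597819010416 {'fov_y': 55.4565689835299, 'cx': 255.66977469515774, 'cy': 191.5272721495921, 'rvec': array([ 0.77627838,  2.75018643, -0.82644622]), 'tvec': array([ 0.41834375, -0.20100111,  1.37915129])}
top 419.9637080476807 260.6633396191961 190.80037029129613 [0.37192677 0.06062582 1.41587284] [ 0.13846206  0.01123388 -0.99030402] 0.99609375 {'fov_y': 49.138087001909014, 'cx': 260.6633396191961, 'cy': 190.80037029129613, 'rvec': array([ 2.15760812, -2.13140487,  0.13807082]), 'tvec': array([0.06933606, 0.56523081, 1.34996576])}
{'clock': 0.1, 'joint_pos': array([1.11000407e+00, 2.41358012e-01, 3.88453306e-03, 1.33520494e+00,
       8.11672419e-06, 1.57081920e+00]), 'joint_vel': array([-0.00066361, -0.00046383,  0.00250135, -0.00115989, -0.00052023,
       -0.00159396]), 'tau': array([ 1.04550774e-03, -3.73136365e+01,  2.53010094e+01,  1.08468751e-02,
        5.88114244e-05,  1.18043414e-05]), 'eef_pos': array([0.2220941 , 0.44738244, 0.24750154]), 'tool_rot': array([ 2.28374239e-01,  9.73572967e-01, -9.15254285e-04, -2.18840644e-04]), 'ft_force': array([-0.26187068,  0.1213801 , -0.62563129]), 'ft_torque': array([-0.01069991,  0.00404922, -0.04171915]), 'grasp_force': 0.0, 'grip_width': 0.08560163818113037}
```

View pics/scene.png

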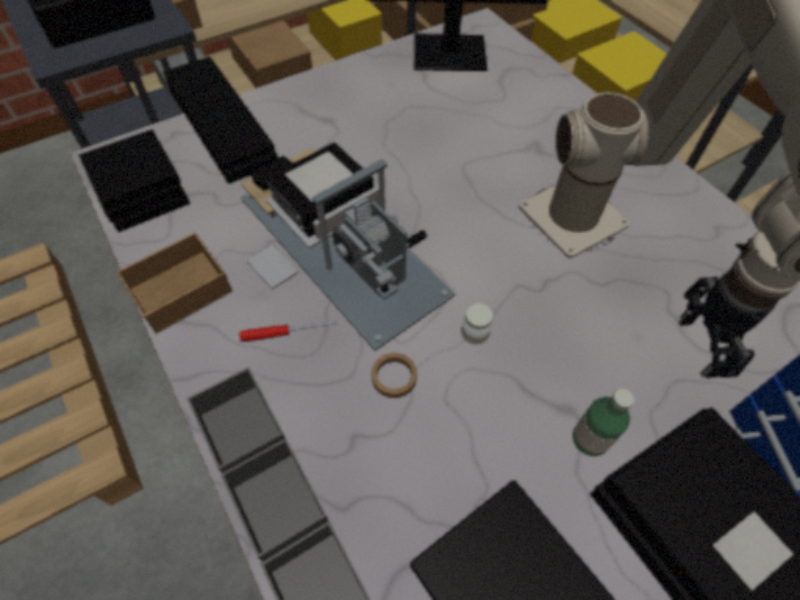

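View pics/top.png

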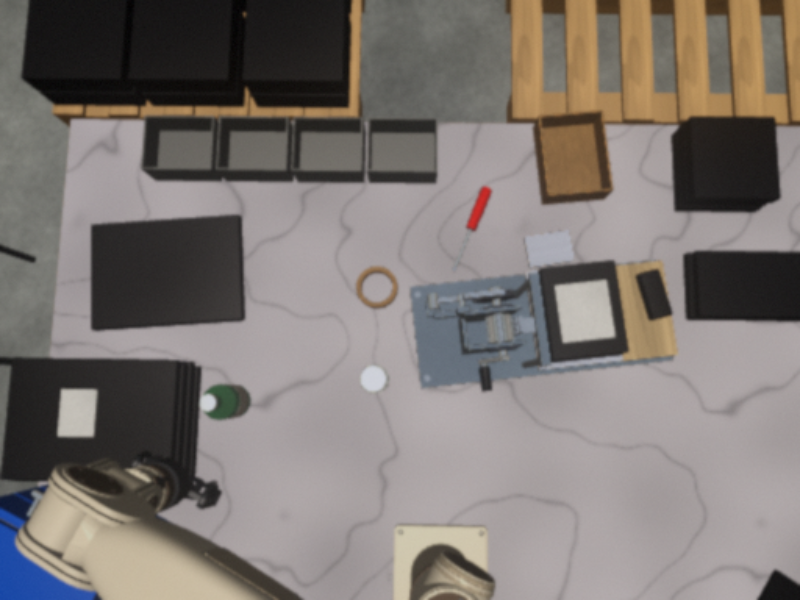

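The scene view shows the lift with its tab at about (385,285), posts and deck behind it. The top view shows the base plate at (410–540, 275–388), tab near (435,300), deck at (585,312) and platform at (650,310). Next I'll measure the lift frame from the base outline and depth.

```bash
cat > m.py <<'E'
from h import *
Z=np.load("top.npz"); im,d=Z["im"],Z["d"]; P=pts("top",d)
reg=(P[...,0]>.25)&(P[...,0]<.75)&(P[...,1]>-.45)&(P[...,1]<.2)
print("bench z",np.median(P[...,2][reg]))
hsv=cv2.cvtColor(im,cv2.COLOR_RGB2HSV)
print("base colour",hsv[240,275],hsv[200,290], "bench",hsv[300,300])
# base plate: bluish grey low points
b=reg&(P[...,2]>.004)&(P[...,2]<.022)&(hsv[...,1]>40)&(hsv[...,0]>90)&(hsv[...,0]<125)
n,l,s,c=cv2.connectedComponentsWithStats(b.astype(np.uint8)); k=1+np.argmax(s[1:,4]); print(s[k])
# ray onto plane z=.012
f,cx,cy,R,t=cal("top"); C=-R.T@t
v,u=np.nonzero(l==k); D=np.c_[(u-cx)/f,(v-cy)/f,np.ones(len(u))]@R; Q=C+D*((.012-C[2])/D[:,2])[:,None]
hull=cv2.convexHull(Q[:,:2].astype(np.float32)*1000)
r=cv2.minAreaRect(hull); print(r); print(cv2.boxPoints(r))
hi=reg&(P[...,2]>.03)
np.save("hi.npy",P[hi])
# edge fits: high-y edge of the base
E
python3 m.py; python3 - <<'E'
import cv2,numpy as np
import sys; sys.path.insert(0,'.')
im=np.load('top.npz')['im'][160:260,255:440,::-1]
cv2.imwrite('pics/topcrop.png',cv2.resize(im,None,fx=4.3,fy=4.3,interpolation=cv2.INTER_CUBIC))
im=np.load('scene.npz')['im'][85:225,150:300,::-1]
cv2.imwrite('pics/scenecrop.png',cv2.resize(im,None,fx=4.2,fy=4.2,interpolation=cv2.INTER_CUBIC))
E
```

```text
bench z 0.0024982128919004603
base colour [107  41 131] [107  42 121] bench [176  12 175]
[ 264  178   71   68 1603]
((500.64453125, -63.77339172363281), (211.5008544921875, 239.13916015625), 6.518822193145752)
[[ 382.00314   43.01732]
 [ 409.15253 -194.57571]
 [ 619.2859  -170.5641 ]
 [ 592.13654   67.02893]]
```

View pics/topcrop.png

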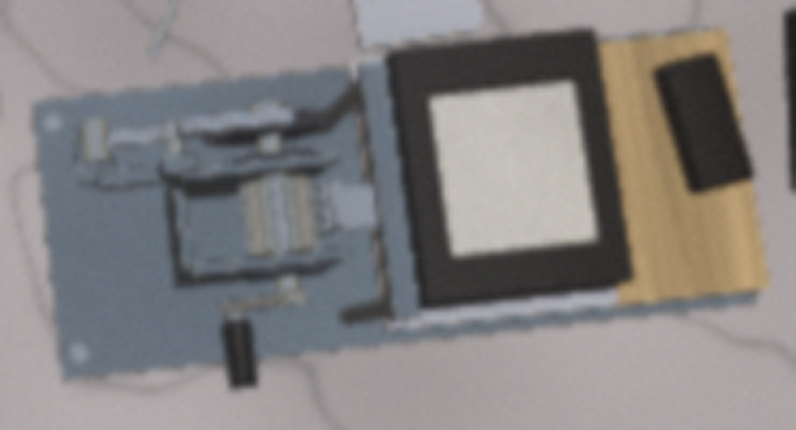

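View pics/scenecrop.png

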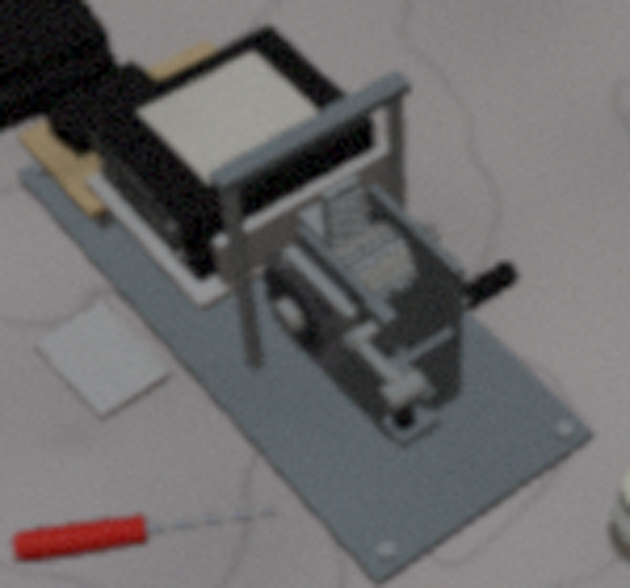

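The crops show the tab roll at topcrop (95,140) and scenecrop (405,385). The deck plate rim is visible around the computers, and the platform is to the right of it.

```bash
cat > m2.py <<'E'
from h import *
def ray(n,u,v):
    f,cx,cy,R,t=cal(n); return -R.T@t, R.T@np.array([(u-cx)/f,(v-cy)/f,1])
# triangulate tab
C1,a=ray("top",277.1,192.6); C2,b=ray("scene",246.4,176.7)
s=np.linalg.lstsq(np.c_[a,-b],C2-C1,rcond=None)[0]; print("tab tri",C1+s[0]*a,C2+s[1]*b)
def on(n,u,v,z):
    C,r=ray(n,u,v); return C+r*(z-C[2])/r[2]
# base corners topcrop
co=[on("top",255+x/4.3,160+y/4.3,.012) for x,y in((35,102),(63,380),(757,305))]
print("corners",np.round(co,4)); e=co[2]-co[1]; g=co[0]-co[1]
print(np.linalg.norm(e),np.linalg.norm(g),"yaws",np.degrees([np.arctan2(e[0],-e[1]),np.arctan2(g[1],g[0])]))
Z=np.load("top.npz"); P=pts("top",Z["d"])
def at(x,y,r=2): 
    u,v=int(255+x/4.3),int(160+y/4.3); q=P[v-r:v+r+1,u-r:u+r+1].reshape(-1,3); return np.median(q,0).round(4),q[:,2].std().round(4)
for nm,x,y,r in(("tab",95,140,1),("comp",515,165,8),("comp",410,200,2),("plat",630,90,3),("plat",660,250,5),("plat",720,230,4),("base",100,260,5),("bench",30,400,4),("rimlow",520,305,0),("crossbar",375,230,1)): print(nm,at(x,y,r))
Z=np.load("scene.npz"); P=pts("scene",Z["d"])
def at2(x,y,r=2): 
    u,v=int(150+x/4.2),int(85+y/4.2); q=P[v-r:v+r+1,u-r:u+r+1].reshape(-1,3); return np.median(q,0).round(4),q[:,2].std().round(4)
for nm,x,y,r in(("tab",405,383,1),("comp",230,110,4),("rim",145,245,0),("plat",70,170,2),("plat",180,60,1),("base",330,500,4),("bench",200,420,4)): print("S",nm,at2(x,y,r))
E
python3 m2.py
```

```text
tab tri [0.54111091 0.02552837 0.17103869] [0.54108825 0.02554718 0.17103508]
corners [[ 0.5925  0.0685  0.012 ]
 [ 0.3761  0.0443  0.012 ]
 [ 0.4403 -0.4905  0.012 ]]
0.5386916745093682 0.21776545356274324 yaws [6.84692789 6.37379765]
tab (array([0.5427, 0.026 , 0.1723]), np.float64(0.0031))
comp (array([ 0.5274, -0.2615,  0.1774]), np.float64(0.0728))
comp (array([ 0.5021, -0.1905,  0.1757]), np.float64(0.0262))
plat (array([ 0.6031, -0.3828,  0.0549]), np.float64(0.0029))
plat (array([ 0.479 , -0.4017,  0.0551]), np.float64(0.0025))
plat (array([ 0.4957, -0.4459,  0.0552]), np.float64(0.1503))
base (array([0.4703, 0.0174, 0.0106]), np.float64(0.1272))
bench (array([ 0.3604,  0.0729, -0.0008]), np.float64(0.0032))
rimlow (array([ 0.4365, -0.2807,  0.1056]), np.float64(0.0))
crossbar (array([ 0.4848, -0.1736,  0.1372]), np.float64(0.0542))
S tab (array([0.5413, 0.0249, 0.1746]), np.float64(0.0013))
S comp (array([ 0.526 , -0.2694,  0.1792]), np.float64(0.0019))
S rim (array([ 0.6246, -0.2407,  0.108 ]), np.float64(0.0))
S plat (array([ 0.6308, -0.3971,  0.0566]), np.float64(0.0022))
S plat (array([ 0.4887, -0.4727,  0.0567]), np.float64(0.0013))
S base (array([ 0.5916, -0.0104,  0.0128]), np.float64(0.0027))
S bench (array([ 0.6424, -0.1387,  0.0011]), np.float64(0.002))
```

>>> apply_moves([
  [[-0.148,-0.073,0],[0,0,0],0],
  [[-0.148,-0.073,0],[0,0,0],0],
  [[-0.148,-0.073,0],[0,0,0],0],
  [[-0.148,-0.073,0],[0,0,0],0],
  [[-0.148,-0.073,0],[0,0,0],0],
  [[-0.148,-0.073,0],[0,0,0],0],
  [[-0.148,-0.073,0],[0,0,0],0],
  [[-0.148,-0.073,0],[0,0,0],0],
])

```text
clock: 0.77
eef_pos: [0.3829, 0.2364, 0.248]
tool_rot: [0.228, 0.974, -0.0, -0.0]
ft_force: [0.1, 0.1, -0.9]
grip_width: -0.0003
grasp_force: 0.0
```

```bash
cat > gap.py <<'E'
from h import *
th=np.radians(6.6); X=np.array([np.cos(th),np.sin(th)]); Y=np.array([-X[1],X[0]]); T=np.array([.5415,.0255]); O=T-.042*X-.125*Y
def gap(n,d):
    P=pts(n,d); l=np.dstack([(P[...,:2]-O)@X,(P[...,:2]-O)@Y,P[...,2]])
    box=lambda x0,x1,y0,y1,z0,z1: l[(l[...,0]>x0)&(l[...,0]<x1)&(l[...,1]>y0)&(l[...,1]<y1)&(l[...,2]>z0)&(l[...,2]<z1)]
    c=box(-.06,.04,-.22,-.13,.09,.22); p=box(-.09,.09,-.39,-.29,.04,.07)
    return np.median(c[:,2]),len(c),np.median(p[:,2]),len(p)
if __name__=="__main__":
    for n in("top","scene"):
        print(n,gap(n,np.load(n+".npz")["d"]))
        P=pts(n,np.load(n+".npz")["d"]); l=np.dstack([(P[...,:2]-O)@X,(P[...,:2]-O)@Y,P[...,2]])
        m=(abs(l[...,0])<.05)&(l[...,2]>.04)&(l[...,2]<.2)
        for y in np.arange(-.42,-.08,.02):
            q=l[m&(abs(l[...,1]-y)<.01)]; print(round(y,2),len(q),np.median(q[:,2]).round(4) if len(q) else 0,end=" | ")
        m=(abs(l[...,1]+.17)<.05)&(l[...,2]>.08)&(l[...,2]<.2)
        print()
        for x in np.arange(-.12,.13,.01):
            q=l[m&(abs(l[...,0]-x)<.005)]; print(round(x,2),len(q),np.median(q[:,2]).round(4) if len(q) else 0,end=" | ")
        print()
E
python3 gap.py
```

```text
top (np.float64(0.17744668942665592), 1019, np.float64(0.05501969278133118), 871)
-0.42 217 0.0544 | -0.4 6 0.0465 | -0.38 1 0.0508 | -0.36 94 0.0564 | -0.34 197 0.082 | -0.32 249 0.0789 | -0.3 210 0.0555 | -0.28 186 0.0545 | -0.26 12 0.0566 | -0.24 1 0.1716 | -0.22 210 0.1765 | -0.2 219 0.1776 | -0.18 229 0.1776 | -0.16 225 0.1773 | -0.14 224 0.1776 | -0.12 227 0.1775 | -0.1 227 0.1769 | 
-0.12 0 0 | -0.11 9 0.106 | -0.1 108 0.106 | -0.09 128 0.1734 | -0.08 116 0.1762 | -0.07 113 0.1761 | -0.06 116 0.1769 | -0.05 117 0.177 | -0.04 113 0.1775 | -0.03 113 0.1767 | -0.02 113 0.1774 | -0.01 112 0.1773 | -0.0 118 0.1775 | 0.01 110 0.1773 | 0.02 111 0.1774 | 0.03 114 0.1777 | 0.04 109 0.1776 | 0.05 109 0.1768 | 0.06 112 0.1765 | 0.07 111 0.1766 | 0.08 108 0.1764 | 0.09 20 0.1721 | 0.1 0 0 | 0.11 0 0 | 0.12 0 0 | 
scene (np.float64(0.1794324273943887), 578, np.float64(0.057087263902304945), 150)
-0.42 153 0.0526 | -0.4 1 0.0418 | -0.38 1 0.0536 | -0.36 40 0.0831 | -0.34 75 0.0849 | -0.32 22 0.0856 | -0.3 0 0 | -0.28 0 0 | -0.26 0 0 | -0.24 10 0.178 | -0.22 116 0.1786 | -0.2 133 0.1796 | -0.18 131 0.1793 | -0.16 130 0.1794 | -0.14 136 0.1796 | -0.12 59 0.1798 | -0.1 61 0.1769 | 
-0.12 0 0 | -0.11 0 0 | -0.1 0 0 | -0.09 28 0.1784 | -0.08 60 0.1783 | -0.07 62 0.1781 | -0.06 56 0.1789 | -0.05 61 0.1793 | -0.04 59 0.1793 | -0.03 64 0.1798 | -0.02 59 0.1798 | -0.01 67 0.1791 | -0.0 61 0.1795 | 0.01 64 0.1795 | 0.02 66 0.1793 | 0.03 65 0.18 | 0.04 65 0.1793 | 0.05 70 0.1788 | 0.06 69 0.179 | 0.07 72 0.179 | 0.08 145 0.1746 | 0.09 187 0.1273 | 0.1 3 0.1046 | 0.11 0 0 | 0.12 0 0 |
```

Gap is 51–53.5 mm, which is 4 teeth (52.4 mm). I should let go at about 46 mm of drop.

>>> apply_moves([
  [[-0.148,-0.073,0],[0,0,0],0],
  [[-0.148,-0.073,0],[0,0,0],0],
  [[-0.148,-0.073,0],[0,0,0],0],
  [[-0.148,-0.073,0],[0,0,0],0],
  [[-0.148,-0.073,0],[0,0,0],0],
  [[-0.148,-0.073,0],[0,0,0],0],
  [[-0.148,-0.073,0],[0,0,0],0],
  [[-0.148,-0.073,0],[0,0,0],0],
])

```text
clock: 1.43
eef_pos: [0.5431, 0.0265, 0.2478]
tool_rot: [0.228, 0.974, -0.0, -0.001]
ft_force: [0.9, 0.4, 0.4]
grip_width: 0.0
grasp_force: 0.0
```

>>> apply_moves([
  [[0,0,0.01],[0,0,0.0396],0],
  [[0,0,0.01],[0,0,0.0396],0],
  [[0,0,0.01],[0,0,0.0396],0],
  [[0,0,0.01],[0,0,0.0396],0],
  [[0,0,0.01],[0,0,0.0396],0],
  [[0,0,0.01],[0,0,0.0396],0],
  [[0,0,0.01],[0,0,0.0396],0],
  [[0,0,0.01],[0,0,0.0396],0],
])

```text
clock: 2.1
eef_pos: [0.5423, 0.028, 0.2316]
tool_rot: [0.668, 0.744, -0.0, -0.0]
ft_force: [-0.8, 0.6, -0.3]
grip_width: -0.0001
grasp_force: 0.0
```

```bash
python3 - <<'E'
from gap import *
from scipy.spatial.transform import Rotation as Ro
for n in("top","scene"):
    im,d=shot(n,n+"1"); print(n,gap(n,d))
o=bot.get_obs(); print(o["clock"],o["eef_pos"],o["ft_force"]); R=Ro.from_quat(o["tool_rot"]).as_matrix(); print(R.round(3))
t=np.r_[T+.004*Y,0]; print("tool-frame shift",R.T@(t-o["eef_pos"]))
E
```

```text
top (np.float64(0.17759824067987556), 1012, np.float64(0.05502821605615182), 860)
scene (np.float64(0.17945470349317488), 588, np.float64(0.0570041901967239), 154)
2.2 [0.5421061  0.02797708 0.23139203] [ 0.14274411  0.9495926  -1.1628284 ]
[[-0.115  0.993 -0.002]
 [ 0.993  0.115 -0.   ]
 [ 0.    -0.002 -1.   ]]
tool-frame shift [ 0.00157569 -0.00043275  0.23139356]
```

View pics/scene1.png

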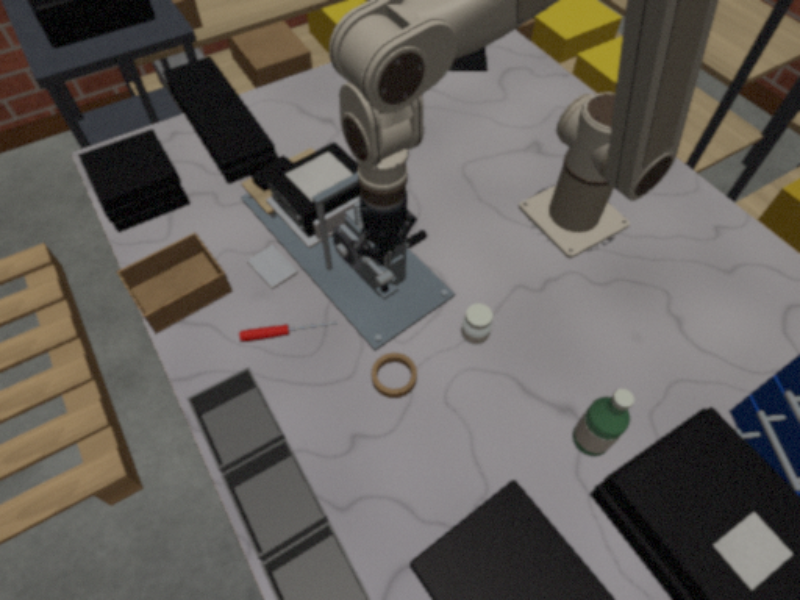

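The arm stands over the tab at about (385,270), and the deck is still visible to both cameras. Now descending to feel for the tab.

>>> apply_moves([
  [[0.001,0,0.019],[0,0,0],0],
  [[0.001,0,0.019],[0,0,0],0],
  [[0.001,0,0.019],[0,0,0],0],
  [[0.001,0,0.019],[0,0,0],0],
  [[0.001,0,0.019],[0,0,0],0],
  [[0.001,0,0.019],[0,0,0],0],
  [[0.001,0,0.019],[0,0,0],0],
  [[0.001,0,0.019],[0,0,0],0],
])

```text
clock: 2.87
eef_pos: [0.5424, 0.0296, 0.2015]
tool_rot: [0.665, 0.747, -0.0, -0.0]
ft_force: [0.1, 0.1, -1.1]
grip_width: 0.0003
grasp_force: 0.0
```

>>> apply_moves([
  [[0,0,0.002],[0,0,0],0],
  [[0,0,0.002],[0,0,0],0],
  [[0,0,0.002],[0,0,0],0],
  [[0,0,0.002],[0,0,0],0],
  [[0,0,0.002],[0,0,0],0],
  [[0,0,0.002],[0,0,0],0],
  [[0,0,0],[0,0,0],0],
  [[0,0,0],[0,0,0],0],
])

```text
clock: 3.53
eef_pos: [0.5425, 0.0296, 0.1996]
tool_rot: [0.665, 0.746, 0.0, 0.0]
ft_force: [0.7, 0.3, -0.5]
grip_width: -0.0001
grasp_force: 0.0
```

>>> apply_moves([
  [[0,0,0.004],[0,0,0],0],
  [[0,0,0.004],[0,0,0],0],
  [[0,0,0.004],[0,0,0],0],
  [[0,0,0.004],[0,0,0],0],
  [[0,0,0.004],[0,0,0],0],
  [[0,0,0.004],[0,0,0],0],
  [[0,0,0],[0,0,0],0],
  [[0,0,0],[0,0,0],0],
])

```text
clock: 4.2
eef_pos: [0.5424, 0.0296, 0.1946]
tool_rot: [0.665, 0.746, -0.0, -0.0]
ft_force: [-0.7, 0.7, -0.2]
grip_width: 0.0001
grasp_force: 0.0
```

>>> apply_moves([
  [[0,0,0.003],[0,0,0],0],
  [[0,0,0.003],[0,0,0],0],
  [[0,0,0.003],[0,0,0],0],
  [[0,0,0.003],[0,0,0],0],
  [[0,0,0],[0,0,0],0],
  [[0,0,0],[0,0,0],0],
  [[0,0,0],[0,0,0],0],
  [[0,0,0],[0,0,0],0],
])

```text
clock: 4.87
eef_pos: [0.5425, 0.0296, 0.1923]
tool_rot: [0.665, 0.746, -0.0, -0.0]
ft_force: [0.2, 0.5, 1.1]
grip_width: -0.0003
grasp_force: 0.0
```

>>> apply_moves([
  [[0,0,0.0025],[0,0,0],0],
  [[0,0,0.0025],[0,0,0],0],
  [[0,0,0],[0,0,0],0],
  [[0,0,0],[0,0,0],0],
  [[0,0,0],[0,0,0],0],
  [[0,0,0],[0,0,0],0],
  [[0,0,0],[0,0,0],0],
  [[0,0,0],[0,0,0],0],
])

```text
clock: 5.53
eef_pos: [0.5425, 0.0296, 0.1913]
tool_rot: [0.665, 0.747, -0.0, -0.0]
ft_force: [-0.6, 0.2, -0.7]
grip_width: -0.0001
grasp_force: 0.0
```

```bash
python3 - <<'E'
from gap import *
o=bot.get_obs(); print(o["clock"],o["eef_pos"],o["ft_force"])
E
```

```text
5.5333 [0.54247508 0.02962322 0.19130521] [-0.577999    0.24082593 -0.74059997]
```

Not touching yet (that was noise). Going on in 2 mm steps.

>>> apply_moves([
  [[0,0,0.0025],[0,0,0],0],
  [[0,0,0.0025],[0,0,0],0],
  [[0,0,0.0025],[0,0,0],0],
  [[0,0,0.0025],[0,0,0],0],
  [[0,0,0],[0,0,0],0],
  [[0,0,0],[0,0,0],0],
  [[0,0,0],[0,0,0],0],
  [[0,0,0],[0,0,0],0],
])

```text
clock: 6.2
eef_pos: [0.5427, 0.0297, 0.1907]
tool_rot: [0.665, 0.746, 0.001, 0.001]
ft_force: [-1.8, -0.3, 7.0]
grip_width: -0.0
grasp_force: 3.7
```

>>> apply_moves([
  [[0,0,0.0025],[0,0,0],0],
  [[0,0,0.0025],[0,0,0],0],
  [[0,0,0.0025],[0,0,0],0],
  [[0,0,0.0025],[0,0,0],0],
  [[0,0,0],[0,0,0],0],
  [[0,0,0],[0,0,0],0],
  [[0,0,0],[0,0,0],0],
  [[0,0,0],[0,0,0],0],
])

```text
clock: 6.87
eef_pos: [0.5426, 0.0298, 0.1891]
tool_rot: [0.665, 0.747, 0.001, 0.001]
ft_force: [-4.0, 0.5, 9.0]
grip_width: 0.0
grasp_force: 4.6
```

Contact is at TCP z ≈ 0.191. Now pressing on step by step.

>>> apply_moves([
  [[0,0,0.0025],[0,0,0],0],
  [[0,0,0.0025],[0,0,0],0],
  [[0,0,0.0025],[0,0,0],0],
  [[0,0,0.0025],[0,0,0],0],
  [[0,0,0],[0,0,0],0],
  [[0,0,0],[0,0,0],0],
  [[0,0,0],[0,0,0],0],
  [[0,0,0],[0,0,0],0],
])

```text
clock: 7.53
eef_pos: [0.5426, 0.0299, 0.1871]
tool_rot: [0.665, 0.747, 0.001, 0.0]
ft_force: [-3.6, 0.3, 8.8]
grip_width: 0.0004
grasp_force: 4.6
```

>>> apply_moves([
  [[0,0,0.0025],[0,0,0],0],
  [[0,0,0.0025],[0,0,0],0],
  [[0,0,0.0025],[0,0,0],0],
  [[0,0,0],[0,0,0],0],
  [[0,0,0],[0,0,0],0],
  [[0,0,0],[0,0,0],0],
  [[0,0,0],[0,0,0],0],
  [[0,0,0],[0,0,0],0],
])

```text
clock: 8.2
eef_pos: [0.5426, 0.03, 0.1855]
tool_rot: [0.665, 0.747, 0.001, 0.0]
ft_force: [-3.9, 0.1, 9.0]
grip_width: -0.0001
grasp_force: 4.5
```

>>> apply_moves([
  [[0,0,0.0025],[0,0,0],0],
  [[0,0,0.0025],[0,0,0],0],
  [[0,0,0.0025],[0,0,0],0],
  [[0,0,0.0025],[0,0,0],0],
  [[0,0,0],[0,0,0],0],
  [[0,0,0],[0,0,0],0],
  [[0,0,0],[0,0,0],0],
  [[0,0,0],[0,0,0],0],
])

```text
clock: 8.87
eef_pos: [0.5426, 0.0299, 0.1819]
tool_rot: [0.665, 0.747, 0.0, -0.0]
ft_force: [-0.4, 1.6, 3.7]
grip_width: -0.0
grasp_force: 1.6
```

```bash
cat > trk.py <<'E'
from gap import *
for n in("top","scene"):
    o=bot.get_obs(); im,d=camera(n); print(n,o["clock"],o["eef_pos"][2].round(4),o["ft_force"].round(1),"comp",gap(n,d)[0].round(4),gap(n,d)[1])
E
python3 trk.py
```

```text
top 8.8667 0.1819 [-0.4  1.6  3.7] comp 0.1766 1015
scene 8.9167 0.1819 [-0.7  1.8  3. ] comp 0.1782 575
```

>>> apply_moves([
  [[0,0,0.002],[0,0,0],0],
  [[0,0,0.002],[0,0,0],0],
  [[0,0,0],[0,0,0],0],
  [[0,0,0],[0,0,0],0],
  [[0,0,0],[0,0,0],0],
  [[0,0,0],[0,0,0],0],
  [[0,0,0],[0,0,0],0],
  [[0,0,0],[0,0,0],0],
])

```text
clock: 9.63
eef_pos: [0.5426, 0.0297, 0.1811]
tool_rot: [0.665, 0.746, 0.0, 0.0]
ft_force: [-0.9, 2.7, 2.6]
grip_width: -0.0004
grasp_force: 1.5
```

>>> apply_moves([
  [[0,0,0],[0,0,0],0],
  [[0,0,0],[0,0,0],0],
  [[0,0,0],[0,0,0],0],
  [[0,0,0],[0,0,0],0],
  [[0,0,0],[0,0,0],0],
  [[0,0,0],[0,0,0],0],
  [[0,0,0],[0,0,0],0],
  [[0,0,0],[0,0,0],0],
])

```text
clock: 10.3
eef_pos: [0.5426, 0.0296, 0.181]
tool_rot: [0.665, 0.746, 0.0, 0.0]
ft_force: [0.3, 3.4, 3.4]
grip_width: -0.0005
grasp_force: 1.6
```

```bash
python3 trk.py
```

```text
top 10.3 0.181 [0.3 3.4 3.4] comp 0.1701 1004
scene 10.35 0.181 [-0.1  2.8  2.1] comp 0.1719 566
```

>>> apply_moves([
  [[0,0,0],[0,0,0],0],
  [[0,0,0],[0,0,0],0],
  [[0,0,0],[0,0,0],0],
  [[0,0,0],[0,0,0],0],
  [[0,0,0],[0,0,0],0],
  [[0,0,0],[0,0,0],0],
  [[0,0,0],[0,0,0],0],
  [[0,0,0],[0,0,0],0],
])

```text
clock: 11.07
eef_pos: [0.5425, 0.0296, 0.181]
tool_rot: [0.665, 0.746, 0.0, 0.0]
ft_force: [1.0, 2.5, 3.3]
grip_width: 0.0001
grasp_force: 1.6
```

>>> apply_moves([
  [[0,0,0],[0,0,0],0],
  [[0,0,0],[0,0,0],0],
  [[0,0,0],[0,0,0],0],
  [[0,0,0],[0,0,0],0],
  [[0,0,0],[0,0,0],0],
  [[0,0,0],[0,0,0],0],
  [[0,0,0],[0,0,0],0],
  [[0,0,0],[0,0,0],0],
])

```text
clock: 11.73
eef_pos: [0.5425, 0.0296, 0.181]
tool_rot: [0.665, 0.746, -0.0, 0.0]
ft_force: [1.0, 1.9, 2.6]
grip_width: -0.0001
grasp_force: 1.6
```

>>> apply_moves([
  [[0,0,0],[0,0,0],0],
  [[0,0,0],[0,0,0],0],
  [[0,0,0],[0,0,0],0],
  [[0,0,0],[0,0,0],0],
  [[0,0,0],[0,0,0],0],
  [[0,0,0],[0,0,0],0],
  [[0,0,0],[0,0,0],0],
  [[0,0,0],[0,0,0],0],
])

```text
clock: 12.4
eef_pos: [0.5425, 0.0296, 0.181]
tool_rot: [0.665, 0.746, -0.0, 0.0]
ft_force: [1.3, 1.3, 3.4]
grip_width: 0.0001
grasp_force: 1.6
```

>>> apply_moves([
  [[0,0,0],[0,0,0],0],
  [[0,0,0],[0,0,0],0],
  [[0,0,0],[0,0,0],0],
  [[0,0,0],[0,0,0],0],
  [[0,0,0],[0,0,0],0],
  [[0,0,0],[0,0,0],0],
  [[0,0,0],[0,0,0],0],
  [[0,0,0],[0,0,0],0],
])

```text
clock: 13.07
eef_pos: [0.5425, 0.0296, 0.181]
tool_rot: [0.665, 0.746, 0.0, 0.0]
ft_force: [1.4, 1.2, 3.1]
grip_width: -0.0002
grasp_force: 1.6
```

```bash
python3 trk.py
```

```text
top 13.0667 0.181 [1.4 1.2 3.1] comp 0.1586 981
scene 13.1167 0.181 [0.7 1.5 2.9] comp 0.1604 511
```

>>> apply_moves([
  [[0,0,0],[0,0,0],0],
  [[0,0,0],[0,0,0],0],
  [[0,0,0],[0,0,0],0],
  [[0,0,0],[0,0,0],0],
  [[0,0,0],[0,0,0],0],
  [[0,0,0],[0,0,0],0],
  [[0,0,0],[0,0,0],0],
  [[0,0,0],[0,0,0],0],
])

```text
clock: 13.83
eef_pos: [0.5425, 0.0296, 0.181]
tool_rot: [0.665, 0.746, -0.0, 0.0]
ft_force: [1.8, 1.8, 2.9]
grip_width: -0.0003
grasp_force: 1.6
```

>>> apply_moves([
  [[0,0,0],[0,0,0],0],
  [[0,0,0],[0,0,0],0],
  [[0,0,0],[0,0,0],0],
  [[0,0,0],[0,0,0],0],
  [[0,0,0],[0,0,0],0],
  [[0,0,0],[0,0,0],0],
  [[0,0,0],[0,0,0],0],
  [[0,0,0],[0,0,0],0],
])

```text
clock: 14.5
eef_pos: [0.5425, 0.0296, 0.181]
tool_rot: [0.665, 0.746, -0.0, 0.0]
ft_force: [0.9, 1.8, 2.6]
grip_width: 0.0004
grasp_force: 1.6
```

>>> apply_moves([
  [[0,0,0],[0,0,0],0],
  [[0,0,0],[0,0,0],0],
  [[0,0,0],[0,0,0],0],
  [[0,0,0],[0,0,0],0],
  [[0,0,0],[0,0,0],0],
  [[0,0,0],[0,0,0],0],
  [[0,0,0],[0,0,0],0],
  [[0,0,0],[0,0,0],0],
])

```text
clock: 15.17
eef_pos: [0.5425, 0.0296, 0.181]
tool_rot: [0.665, 0.746, 0.0, 0.0]
ft_force: [1.3, 2.0, 2.9]
grip_width: -0.0003
grasp_force: 1.6
```

>>> apply_moves([
  [[0,0,0],[0,0,0],0],
  [[0,0,0],[0,0,0],0],
  [[0,0,0],[0,0,0],0],
  [[0,0,0],[0,0,0],0],
  [[0,0,0],[0,0,0],0],
  [[0,0,0],[0,0,0],0],
  [[0,0,0],[0,0,0],0],
  [[0,0,0],[0,0,0],0],
])

```text
clock: 15.83
eef_pos: [0.5425, 0.0296, 0.181]
tool_rot: [0.665, 0.746, -0.0, 0.0]
ft_force: [1.2, 1.7, 2.7]
grip_width: 0.0001
grasp_force: 1.6
```

>>> apply_moves([
  [[0,0,0],[0,0,0],0],
  [[0,0,0],[0,0,0],0],
  [[0,0,0],[0,0,0],0],
  [[0,0,0],[0,0,0],0],
  [[0,0,0],[0,0,0],0],
  [[0,0,0],[0,0,0],0],
  [[0,0,0],[0,0,0],0],
  [[0,0,0],[0,0,0],0],
])

```text
clock: 16.5
eef_pos: [0.5425, 0.0296, 0.181]
tool_rot: [0.665, 0.746, -0.0, -0.0]
ft_force: [1.6, 1.1, 3.0]
grip_width: 0.0001
grasp_force: 1.6
```

>>> apply_moves([
  [[0,0,0],[0,0,0],0],
  [[0,0,0],[0,0,0],0],
  [[0,0,0],[0,0,0],0],
  [[0,0,0],[0,0,0],0],
  [[0,0,0],[0,0,0],0],
  [[0,0,0],[0,0,0],0],
  [[0,0,0],[0,0,0],0],
  [[0,0,0],[0,0,0],0],
])

```text
clock: 17.17
eef_pos: [0.5425, 0.0296, 0.1811]
tool_rot: [0.665, 0.746, 0.0, 0.0]
ft_force: [1.8, 1.4, 2.7]
grip_width: 0.0003
grasp_force: 1.6
```

```bash
python3 trk.py; cat >> trk.py <<'E'
    P=pts(n,d); l=np.dstack([(P[...,:2]-O)@X,(P[...,:2]-O)@Y,P[...,2]])
    q=l[(l[...,0]<-.093)&(l[...,0]>-.105)&(abs(l[...,1]+.17)<.05)&(l[...,2]>.045)&(l[...,2]<.12)]
    print("rim",len(q),np.median(q[:,2]) if len(q) else 0)
E
```

```text
top 17.1667 0.1811 [1.8 1.4 2.7] comp 0.1426 960
scene 17.2167 0.181 [2.3 1.4 3.3] comp 0.1441 420
```

>>> apply_moves([
  [[0,0,0],[0,0,0],0],
  [[0,0,0],[0,0,0],0],
  [[0,0,0],[0,0,0],0],
  [[0,0,0],[0,0,0],0],
  [[0,0,0],[0,0,0],0],
  [[0,0,0],[0,0,0],0],
  [[0,0,0],[0,0,0],0],
  [[0,0,0],[0,0,0],0],
])

```text
clock: 17.93
eef_pos: [0.5425, 0.0296, 0.181]
tool_rot: [0.665, 0.746, -0.0, 0.0]
ft_force: [1.1, 0.7, 4.3]
grip_width: 0.0001
grasp_force: 1.6
```

>>> apply_moves([
  [[0,0,0],[0,0,0],0],
  [[0,0,0],[0,0,0],0],
  [[0,0,0],[0,0,0],0],
  [[0,0,0],[0,0,0],0],
  [[0,0,0],[0,0,0],0],
  [[0,0,0],[0,0,0],0],
  [[0,0,0],[0,0,0],0],
  [[0,0,0],[0,0,0],0],
])

```text
clock: 18.6
eef_pos: [0.5425, 0.0296, 0.181]
tool_rot: [0.665, 0.746, -0.0, 0.0]
ft_force: [1.7, 0.3, 3.7]
grip_width: 0.0002
grasp_force: 1.6
```

>>> apply_moves([
  [[0,0,0],[0,0,0],0],
  [[0,0,0],[0,0,0],0],
  [[0,0,0],[0,0,0],0],
  [[0,0,0],[0,0,0],0],
  [[0,0,0],[0,0,0],0],
  [[0,0,0],[0,0,0],0],
  [[0,0,0],[0,0,0],0],
  [[0,0,0],[0,0,0],0],
])

```text
clock: 19.27
eef_pos: [0.5425, 0.0296, 0.181]
tool_rot: [0.665, 0.746, -0.0, -0.0]
ft_force: [1.8, 2.1, 2.7]
grip_width: 0.0
grasp_force: 1.6
```

```bash
python3 trk.py
```

```text
top 19.2667 0.181 [1.8 2.1 2.7] comp 0.1338 952
rim 125 0.06242720946995169
scene 19.3167 0.181 [2.1 1.  3.4] comp 0.1354 393
rim 0 0
```

>>> apply_moves([
  [[0,0,0],[0,0,0],0],
  [[0,0,0],[0,0,0],0],
  [[0,0,0],[0,0,0],0],
  [[0,0,0],[0,0,0],0],
  [[0,0,-0.04],[0,0,0],0],
  [[0,0,-0.06],[0,0,0],0],
  [[0,0,-0.06],[0,0,0],0],
  [[0,0,-0.06],[0,0,0],0],
])

```text
clock: 20.03
eef_pos: [0.5411, 0.0291, 0.2248]
tool_rot: [0.666, 0.746, -0.002, -0.001]
ft_force: [0.3, -0.2, -0.3]
grip_width: -0.0004
grasp_force: 0.0
```

>>> apply_moves([
  [[0,0,-0.04],[0,0,0],0],
  [[0,0,-0.04],[0,0,0],0],
  [[0,0,0],[0,0,0],0],
  [[0,0,0],[0,0,0],0],
  [[0,0,0],[0,0,0],0],
  [[0,0,0],[0,0,0],0],
  [[0,0,0],[0,0,0],0],
  [[0,0,0],[0,0,0],0],
])

```text
clock: 20.7
eef_pos: [0.5422, 0.0296, 0.2404]
tool_rot: [0.665, 0.746, -0.0, -0.0]
ft_force: [-0.5, 0.6, 0.2]
grip_width: 0.0004
grasp_force: 0.0
```

>>> apply_moves([
  [[0,0,0],[0,0,0],0],
  [[0,0,0],[0,0,0],0],
  [[0,0,0],[0,0,0],0],
  [[0,0,0],[0,0,0],0],
  [[0,0,0],[0,0,0],0],
  [[0,0,0],[0,0,0],0],
  [[0,0,0],[0,0,0],0],
  [[0,0,0],[0,0,0],0],
])

```text
clock: 21.37
eef_pos: [0.5425, 0.0296, 0.241]
tool_rot: [0.665, 0.746, 0.0, 0.0]
ft_force: [-0.5, -0.8, 0.4]
grip_width: 0.0
grasp_force: 0.0
```

>>> apply_moves([
  [[0,0,0],[0,0,0],0],
  [[0,0,0],[0,0,0],0],
  [[0,0,0],[0,0,0],0],
  [[0,0,0],[0,0,0],0],
  [[0,0,0],[0,0,0],0],
  [[0,0,0],[0,0,0],0],
  [[0,0,0],[0,0,0],0],
  [[0,0,0],[0,0,0],0],
])

```text
clock: 22.03
eef_pos: [0.5425, 0.0296, 0.241]
tool_rot: [0.665, 0.746, 0.0, 0.0]
ft_force: [-0.1, -0.8, 0.2]
grip_width: -0.0002
grasp_force: 0.0
```

```bash
python3 trk.py
```

```text
top 22.0333 0.241 [-0.1 -0.8  0.2] comp 0.125 935
rim 122 0.05412925782286945
scene 22.0833 0.241 [ 0.4 -0.7  0.2] comp 0.1272 386
rim 0 0
```

>>> apply_moves([
  [[0,0,0],[0,0,0],0],
  [[0,0,0],[0,0,0],0],
  [[0,0,0],[0,0,0],0],
  [[0,0,0],[0,0,0],0],
  [[0,0,0],[0,0,0],0],
  [[0,0,0],[0,0,0],0],
  [[0,0,0],[0,0,0],0],
  [[0,0,0],[0,0,0],0],
])

```text
clock: 22.8
eef_pos: [0.5425, 0.0296, 0.241]
tool_rot: [0.665, 0.746, 0.0, 0.0]
ft_force: [-0.0, -0.0, 0.8]
grip_width: 0.0
grasp_force: 0.0
```

```bash
python3 trk.py
```

```text
top 22.8 0.241 [-0.  -0.   0.8] comp 0.125 937
rim 120 0.054493213003418944
scene 22.85 0.241 [-0.2  0.2 -0.9] comp 0.1271 389
rim 0 0
```

The deck has stopped 52.4 mm down (4 teeth). Its rim is at 54.3 mm and the platform at 55.0 mm, so they are level to within about 1 mm. The tool is clear of everything.

```bash
python3 -c "
from workcell import bot
print(bot.job_done())"
```

```text
the job is handed in; nothing more can be done
None
```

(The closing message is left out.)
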